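# Set out the steel cup and hold the bur case open for picking

## Robot

A 6-joint arm with a two-finger parallel gripper is mounted at the origin on a cart in front of the work surface, level with it; the furniture and walls round the work are solid. World frame = base frame: x ahead of the robot, y to its left, z up, the work surface at z = 0. Lengths are in m, angles in degrees, forces in N, time in s.
With the tool pointing down it reaches from about 0.35 to 0.875 m from the base axis. Payload 4.2 kg.
Tool frame: the origin (TCP) lies on the centre line of the jaws, within the pads' length; the fingertips stand tip_reach ahead of it and the grasp point (between the pads) is the TCP (tip_reach is the distance from the TCP to the fingertips, in m); z points along the fingers, y is the line along which they close (so a half turn about z gives the same grasp; the last joint's range is limited). The gripper opens to 87 mm and grips with 3 to 60 N. Pads are 19 mm wide; open, the fingers measure 117 mm over their backs; the gripper's body (75 mm by 190 mm) begins 51 mm behind the grasp point.
Start: joints at [89.645, 22.042, 0.453, 0, -68.411, -14.817], TCP at [0.164, 0.603, 0.242] pointing down, gripper open.
Joint ranges: [-179.83, 179.83], [-69.29, 118.12], [-61.27, 80.66], [-181.25, 117.63], [-171.15, -9.14], [-177.46, 177.46]. Speed limits (degrees/s): [159.86, 159.86, 180, 180, 180, 180].

## Interface

Orientations are given as a 3x3 rotation matrix whose columns are the frame's x, y, z axes.
In Python, from station import sense, capture, finish_job, tip_reach gives the robot as it stands.
- The arm moves only by the tool arm_command, never from a script. Its argument "deltas" is a list of rows, each a list of 7 numbers: the turn, a rotation vector about the tool's x, y, z in rad, then the shift along the tool's x, y, z in cm, then the closure, from -1 (fully open) to 1 (shut), so that 0 is half open. In form: [[rx, ry, rz, dx, dy, dz, hand], ...]. A call has 1 to 8 rows; each row is the pose to reach, as a shift and turn from the pose commanded when the call began, along the tool's axes at that moment; what a row does not reach only later rows make up. A row lasts 1/12 s, in which the tool goes at most 41.7 mm and 7.16 degrees, less where a joint would pass 70% of its speed; a pose out of reach is approached as far as the arm can. A call with a gripper value outside its range is refused whole. The fingers move at their own pace and stop on an object; the grip force is fixed at half the most. Time passes only in rows, so rows that repeat a pose let the fingers close. It gives the time, the measured TCP pose, the force, the opening and the grip force at its end, in the units of the state.
- sense(): the state, without advancing time (a new reading comes with each control period).
- capture(name): name is "side" or "top" or "wrist"; returns a dict with "pixels" (420x560x3 uint8, blue, green, red), "fovy" (degrees; the focal length in pixels is half the picture's height over the tangent of half this angle, whatever the lens; pixels are square), "cx", "cy" (the principal point, pixels), "k1" (the pictures are not rectified: a ray, as slopes to the right and down, at radius r is drawn at 1 + k1 r^2 times it, then the intrinsics apply), "rvec" (rotation vector, rad) and "tvec" (3), from world to camera coordinates, as OpenCV has them. Camera axes: x right, y down, z forward; pixel columns grow to the right and rows downward; lengths in m; the calibration is good to about 2 mm. A picture is of the moment at which its call begins. There is no depth.
- finish_job(): hands the job in; it is judged then, once.
The state is a dict: "time_s": time; "joints": joint angles; "joint_velocities": joint speeds; "effort": joint torques, N m; "tcp_pos": TCP position; "ee_rot": TCP orientation; "wrist_force": force on the tool from outside, world axes, zero at the start; "moment": the same for the moment, N m; "gripper_width": opening from 0.0 (shut) to 1.0 (fully open); "gripper_force": force on a finger pad.
Only numpy, scipy, OpenCV 4.12 (cv2) and the standard library are available. Lean on these libraries where they do the work, as an engineer would, in place of code of your own. Each camera call takes 0.05 s, during which the arm holds its last target. There are 200 camera calls.

## Task

A colleague is about to pick drill burs out of the flat metal bur case, drop them into the small steel cup and rinse them with saline. Stand the steel cup upright in the gap between the bur case and the saline bottle, in line with both and with equal free space to either side, and let go of it; then lift the lid of the bur case to 60 degrees from closed, without tipping it past upright, and keep holding it there: the lid falls shut when let go, so finish while still holding it. Leave the case and the bottle standing where they are.

Things in the scene. Friction and masses are not known exactly. Their poses are not given: they have to be found in the camera images.
- bur_case: Flat light-metal bur case, 100 (x) by 165 (y) by 38 mm high, about 0.9 kg, loose on the table. Origin: centre of its underside; z up. Its front, with the finger tab, faces its own -x (roughly to the robot); its -y end, 83 mm from the origin, faces the bottle. Body 22 mm high; the upper 16 mm are the lid, hinged along the top rear edge, not latched. Inside, burs stand in a flat insert.
- bur_case_lid (a joint): Opening angle of the lid in rad: 0 closed, grows as the front edge goes up and back over the hinge, 1.83 at its stop. Hinge without spring or stay, hardly any friction: the 0.12 kg lid falls shut when let go anywhere below about 1.25.
- lid_pull (a point): Centre of the rolled end of the lid's finger tab: a roll 12 mm thick, 20 mm long along the case's y, to pinch from above across its flat ends; it can turn between the pads, so the gripper may keep pointing down. It stands on a 14 mm wide tongue 31 mm in front of the lid's front edge; lid closed: case x -83, y 0, z 31 mm. Moves with the lid. Axes: the case's, turning with the lid.
- lid_hinge (a point): Middle of the lid's hinge line, which runs along the case's y axis; at case x +50, y 0, z 22 mm. Axes as the case.
- steel_cup: Small empty round steel cup (gallipot), open at the top, 37 mm high, rim 68 mm across, tapering to 44 mm at the foot, 85 g, standing loose behind the case. Origin: centre of its underside; z up. It can be gripped from above across the rim.
- saline_bottle: White round plastic bottle with a screw cap, 58 mm across and 138 mm high, 0.29 kg, standing loose about 240 mm from the case's centre towards the case's -y, so that the free gap between case and bottle is about 120 to 140 mm. Origin: centre of its underside; z up.
There are look-alikes about, which are no part of the job. Leave any turquoise look-alike of the saline_bottle alone.

How it is judged:
By the outcome, as a careful person would: the job done as asked, in the order asked, and still so for the second after the job is handed in, while the arm keeps its last pose, push and grip.
It also fails if it takes over 56 s, if anything falls off the work surface, if the arm or the gripper's body presses on something with over 40 N, if the wrist force passes 120 N, or if a joint passes its speed limit or range.

## Working session

There is one attempt and no reset: what is moved stays moved. The work goes in short steps, Python scripts to look and compute and a tool call to move; the robot and the scene stay as the last step left them, time stands still between calls to the robot, and variables do not carry over. Pictures are saved under pics/ and viewed, at most 10 in all, crops included, and the job is handed in when it is done.

Besides the shell and the picture viewer there is one more tool, called after "Emit:" as a command line: name --pt "numbers of a row" for each row, then --argument value for the rest. arm_command: Moves the arm, as the interface text tells. Its arguments: {"type":"object","properties":{"deltas":{"type":"array"}},"required":["deltas"]}

```bash
mkdir -p pics; cat > h.py <<'E'
import numpy as np, cv2
from station import sense, capture, finish_job, tip_reach
def K(c):
    f=210/np.tan(np.radians(c["fovy"])/2); return np.array([[f,0,c["cx"]],[0,f,c["cy"]],[0,0,1.]])
def D(c): return np.array([c["k1"],0,0,0,0.])
def proj(c,P): return cv2.projectPoints(np.array(P,float).reshape(-1,1,3),np.array(c["rvec"],float),np.array(c["tvec"],float),K(c),D(c))[0].reshape(-1,2)
def ray(c,uv):
    n=cv2.undistortPoints(np.array(uv,float).reshape(-1,1,2),K(c),D(c)).reshape(-1,2)
    R=cv2.Rodrigues(np.array(c["rvec"],float))[0]
    return -R.T@np.array(c["tvec"],float), np.c_[n,np.ones(len(n))]@R
def onz(c,uv,z):
    o,d=ray(c,uv); return o+d*((z-o[2])/d[:,2])[:,None]
def save(c,name): cv2.imwrite("pics/"+name,c["pixels"])
E
python3 - <<'E'
from h import *
import pickle
s=sense();print(s,tip_reach)
C={n:capture(n) for n in("top","side","wrist")}
pickle.dump(C,open("c0.pkl","wb"))
for n in C: c=C[n]; save(c,n+"0.png"); print(n,c["fovy"],c["cx"],c["cy"],c["k1"],ray(c,[[280,210]]))
E
```

```text
{'time_s': 0.0, 'joints': array([ 8.96450559e+01,  2.20933412e+01,  3.80551814e-01, -3.01597982e-02,
       -6.84107305e+01, -1.48169880e+01]), 'joint_velocities': array([ 0.0319025 ,  0.03031133, -0.01877544, -0.00907926, -0.06066335,
        0.15258499]), 'effort': array([ 3.55694219e-04, -3.90659165e+01,  1.87403083e+01,  4.21978220e+00,
        1.09617761e-02, -1.93043743e-04]), 'tcp_pos': array([0.16339602, 0.60269007, 0.24043461]), 'ee_rot': array([[ 9.65093992e-01, -2.61903291e-01, -5.02804697e-04],
       [-2.61903762e-01, -9.65091594e-01, -2.15270609e-03],
       [ 7.85482226e-05,  2.20925015e-03, -9.99997557e-01]]), 'wrist_force': array([ 0.05991566, -0.30968684,  0.97627759]), 'moment': array([ 0.00341639,  0.01216201, -0.01192036]), 'gripper_force': 0.0, 'gripper_width': 1.0030382760980026} 0.019
top 54.698641542167536 284.85861732199635 203.21791866699132 0.016132190407706408 (array([0.38401424, 0.31982403, 0.91005272]), array([[ 0.1508957 ,  0.03130025, -0.98826768]]))
side 43.7917721818098 279.2469155679473 201.82989493197863 -0.11160794235491321 (array([0.42439774, 1.33276692, 0.46452656]), array([[ 0.0811842 , -0.9157018 , -0.39388568]]))
wrist 63.99782225570937 279.47692454915284 202.2585134809726 -0.07511211867054525 (array([0.22820813, 0.58485819, 0.38403018]), array([[-0.26046961,  0.0653138 , -0.96354696]]))
```

View pics/top0.png

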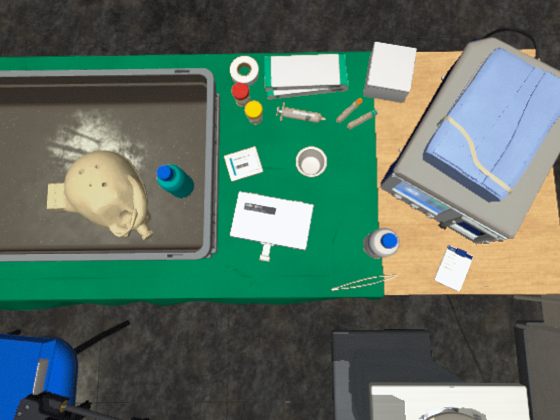

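View pics/side0.png

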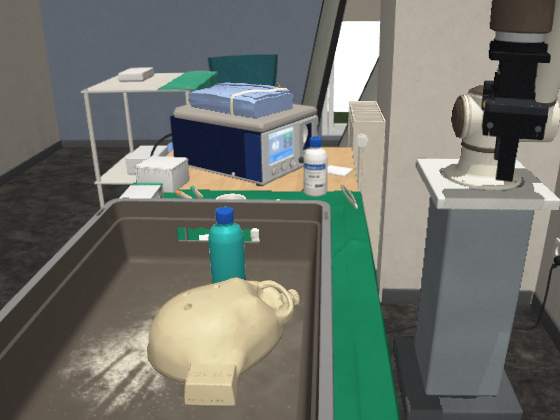

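The top view shows the white bur case at (272,220), its tab at (265,252), and a cup at (311,161). The white bottle with a blue cap is at (382,242), and a turquoise look-alike stands in the tray at (175,180). The only other round ring is the tape roll at (243,70), which is flat. The cup at (311,161), open and tapered behind the case, fits the description. I'll measure next and make one enlarged crop to confirm.

```bash
python3 - <<'E'
from h import *
import pickle
C=pickle.load(open("c0.pkl","rb"));c=C["top"];im=c["pixels"]
hsv=cv2.cvtColor(im,cv2.COLOR_BGR2HSV)
ng=(~((hsv[...,0]>60)&(hsv[...,0]<92)&(hsv[...,1]>120))).astype(np.uint8)*255
def blob(x0,y0,x1,y1,m):
    q=np.zeros_like(m);q[y0:y1,x0:x1]=m[y0:y1,x0:x1]
    return max(cv2.findContours(q,cv2.RETR_EXTERNAL,cv2.CHAIN_APPROX_NONE)[0],key=cv2.contourArea)
case=blob(222,185,325,270,ng); 
m=np.zeros_like(ng);cv2.drawContours(m,[case],-1,255,-1)
body=max(cv2.findContours(cv2.morphologyEx(m,cv2.MORPH_OPEN,np.ones((21,21))),0,1)[0],key=cv2.contourArea)
r=cv2.minAreaRect(body);B=cv2.boxPoints(r);print("case px",r,B)
P=onz(c,B,.038);print(P.round(4),P.mean(0))
for i in range(4):
    e=P[(i+1)%4]-P[i];print(np.linalg.norm(e),np.degrees(np.arctan2(e[1],e[0])))
white=((hsv[...,1]<60)&(hsv[...,2]>90)).astype(np.uint8)*255
cup=blob(290,140,335,182,ng);e=cv2.fitEllipse(cup);print("cup",e,onz(c,[e[0]],.037))
p=onz(c,cup[:,0],.037);print(cv2.minEnclosingCircle(p[:,:2].astype(np.float32)))
blue=((hsv[...,0]>100)&(hsv[...,0]<130)&(hsv[...,1]>130)).astype(np.uint8)*255
cap=blob(365,225,405,262,blue);e=cv2.minEnclosingCircle(cap);print("cap",e,onz(c,[e[0]],.138))
big=cv2.resize(im[130:280,215:415],None,fx=4,fy=4,interpolation=cv2.INTER_CUBIC)
cv2.imwrite("pics/crop.png",big)
s=C["side"];h2=cv2.cvtColor(s["pixels"],cv2.COLOR_BGR2HSV)
b2=((h2[...,0]>100)&(h2[...,0]<130)&(h2[...,1]>130)).astype(np.uint8)*255
cp=blob(300,130,335,165,b2);x,y,w,h=cv2.boundingRect(cp);print("side cap",x,y,w,h)
o1,d1=ray(c,[e[0]]);o2,d2=ray(s,[[x+w/2-.5,y]])
A=np.c_[d1[0],-d2[0]];t=np.linalg.lstsq(A,o2-o1,rcond=None)[0];print(o1+t[0]*d1[0],o2+t[1]*d2[0])
E
```

```text
case px ((271.5445251464844, 220.79794311523438), (76.94065856933594, 48.86833572387695), 9.246112823486328) [[229.64807 238.7334 ]
 [237.5     190.5    ]
 [313.44098 202.86249]
 [305.58905 251.09589]]
[[0.4558 0.4562 0.038 ]
 [0.5615 0.4405 0.038 ]
 [0.5321 0.2746 0.038 ]
 [0.4279 0.2934 0.038 ]] [0.49432245 0.36616789 0.038     ]
0.10683708601783982 -8.451646035977804
0.16856607666954646 -100.06100391559937
0.10585979157314383 169.76983694147944
0.1652556779982771 80.26338410745817
cup ((310.9356384277344, 161.12136840820312), (30.34366798400879, 31.00223159790039), 83.86575317382812) [[0.62614912 0.27820749 0.037     ]]
((0.6266098022460938, 0.2784697115421295), 0.03572699427604675)
cap ((388.8333435058594, 240.1666717529297), 7.835198879241943) [[0.44203007 0.13909718 0.138     ]]
side cap 304 130 18 19
[0.44065283 0.14338747 0.15632779] [0.44997902 0.14340811 0.15702378]
```

View pics/crop.png

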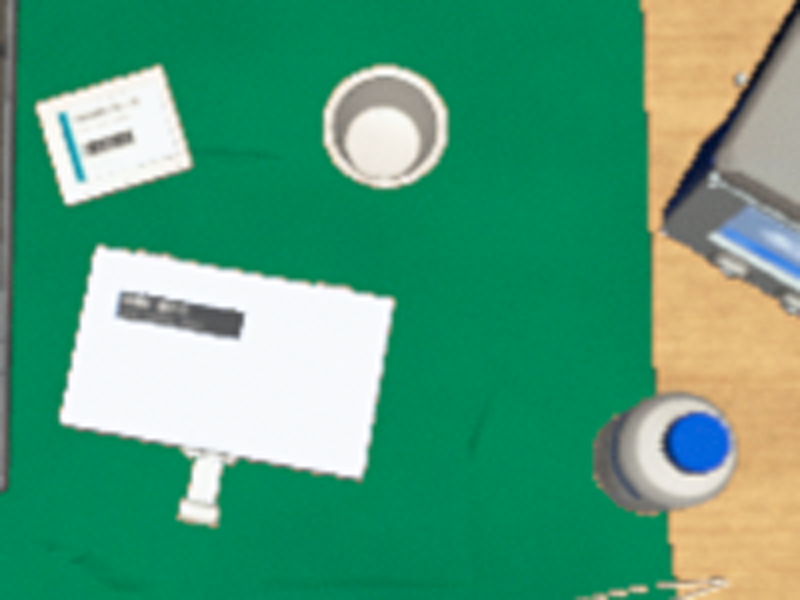

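The crop confirms the open, tapered, thick-walled metal cup at crop (385,127). It also shows the case with its front tab at (200,490) and the white bottle at (665,450). I'll go above the cup with the jaws across the case–bottle line.

```bash
cat >> h.py <<'E'
from scipy.spatial.transform import Rotation as Ro
def Rdown(yaw):
    a=np.radians(yaw);x=np.array([np.cos(a),np.sin(a),0]);z=np.array([0,0,-1.]);return np.c_[x,np.cross(z,x),z]
def delta(p,yaw):
    s=sense();R=np.array(s["ee_rot"])
    print("t",s["time_s"],"tcp",s["tcp_pos"].round(4),"w",s["gripper_width"])
    print("rv",Ro.from_matrix(R.T@Rdown(yaw)).as_rotvec().round(3),"cm",(100*R.T@(np.array(p)-s["tcp_pos"])).round(2))
E
python3 -c "
from h import *
delta([.6265,.2783,.2],78)"
```

```text
t 0.15 tcp [0.1635 0.6028 0.2407] w 1.0009057943131128
rv [ 1.000e-03  1.000e-03 -1.626e+00] cm [53.18 19.19  4.11]
```

Emit:
arm_command --pt "0 0 -0.12 3.8 1.4 0 -1" --pt "0 0 -0.24 7.6 2.7 0 -1" --pt "0 0 -0.36 11.4 4.1 0 -1" --pt "0 0 -0.48 15.2 5.5 0 -1" --pt "0 0 -0.6 19 6.9 0 -1" --pt "0 0 -0.72 22.8 8.2 0 -1" --pt "0 0 -0.84 26.6 9.6 0 -1" --pt "0 0 -0.96 30.4 11 0 -1"

```text
time_s: 0.82
tcp_pos: [0.4245, 0.4196, 0.2414]
ee_rot: [[0.774, 0.633, -0.0], [0.633, -0.774, -0.0], [-0.0, 0.0, -1.0]]
wrist_force: [0.3, 0.5, 0.3]
gripper_width: 1.003
gripper_force: 0.0
```

```bash
python3 -c "
from h import *
delta([.6265,.2783,.2],78)"
```

```text
t 0.8167 tcp [0.4245 0.4196 0.2414] w 1.0034955014423355
rv [-0.     0.    -0.675] cm [ 6.68 23.73  4.14]
```

Emit:
arm_command --pt "0 0 -0.11 1.1 3.9 0.5 -1" --pt "0 0 -0.22 2.1 7.8 1 -1" --pt "0 0 -0.33 3.1 11.6 2 -1" --pt "0 0 -0.45 4.2 15.5 3 -1" --pt "0 0 -0.56 5.3 19.3 4 -1" --pt "0 0 -0.67 6.5 23.3 4.1 -1" --pt "0 0 -0.67 6.5 23.3 4.1 -1" --pt "0 0 -0.67 6.5 23.3 4.1 -1"

```text
time_s: 1.48
tcp_pos: [0.6216, 0.2787, 0.1989]
ee_rot: [[0.224, 0.975, -0.002], [0.975, -0.224, -0.001], [-0.002, -0.002, -1.0]]
wrist_force: [-0.9, 0.6, 0.8]
gripper_width: 1.002
gripper_force: 0.0
```

```bash
python3 - <<'E'
from h import *
import pickle
delta([.6265,.2783,.2],78)
c=capture("wrist");pickle.dump(c,open("w1.pkl","wb"));save(c,"w1.png")
E
```

```text
t 1.4833 tcp [0.6216 0.2787 0.1989] w 1.0019918679414568
rv [-0.002  0.002 -0.016] cm [ 0.07  0.49 -0.11]
```

View pics/w1.png

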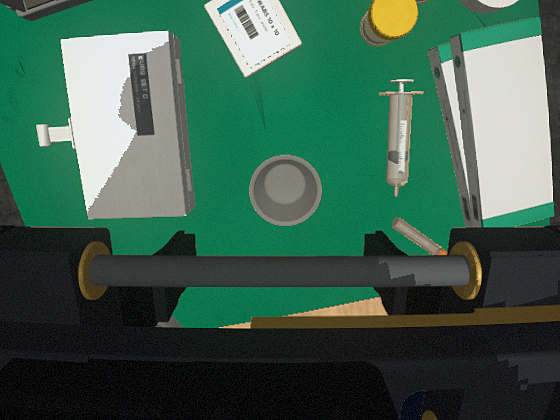

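The wrist view shows the cup rim around (285,190), the case's lid at (125,125) and the tab roll at (43,135). I'll measure all three.

```bash
python3 - <<'E'
from h import *
import pickle
c=pickle.load(open("w1.pkl","rb"));im=c["pixels"]
hsv=cv2.cvtColor(im,cv2.COLOR_BGR2HSV)
ng=(~((hsv[...,0]>60)&(hsv[...,0]<92)&(hsv[...,1]>120))).astype(np.uint8)*255
def blob(x0,y0,x1,y1,m):
    q=np.zeros_like(m);q[y0:y1,x0:x1]=m[y0:y1,x0:x1]
    return max(cv2.findContours(q,cv2.RETR_EXTERNAL,cv2.CHAIN_APPROX_NONE)[0],key=cv2.contourArea)
cup=blob(240,145,335,228,ng);e=cv2.fitEllipse(cup);print(e,onz(c,[e[0]],.037))
p=onz(c,cup[:,0],.037);print(cv2.minEnclosingCircle(p[:,:2].astype(np.float32)))
case=blob(25,20,205,225,ng)
m=np.zeros_like(ng);cv2.drawContours(m,[case],-1,255,-1)
tab=cv2.bitwise_and(m,255-cv2.morphologyEx(m,cv2.MORPH_OPEN,np.ones((41,41))))
t=blob(30,115,52,155,tab);print("roll",cv2.minAreaRect(t),onz(c,[cv2.minAreaRect(t)[0]],.034))
# lid top corners seen in picture: far-left, near-left; rear top edge
L=onz(c,[[61,39],[88,219],[183,216],[168,31]],.038);print(L.round(4),L.mean(0))
for i in range(4):
    q=L[(i+1)%4]-L[i];print(np.linalg.norm(q),np.degrees(np.arctan2(q[1],q[0])))
# refined left edge by line fit of mask
pts=[(np.flatnonzero(m[r,:200])[0],r) for r in list(range(55,112))+list(range(160,210))]
l=onz(c,np.array(pts)-[0.5,0],.038);v=cv2.fitLine(l[:,:2].astype(np.float32),2,0,.01,.01).ravel();print("front edge",v,np.degrees(np.arctan2(v[1],v[0])))
E
```

```text
((284.97222900390625, 190.07737731933594), (70.4638900756836, 72.2063217163086), 84.69605255126953) [[0.62642698 0.27710196 0.037     ]]
((0.6262195110321045, 0.27648454904556274), 0.03428533673286438)
roll ((43.5, 135.0), (22.0, 15.0), 90.0) [[0.41701996 0.37942159 0.034     ]]
[[0.4658 0.4535 0.038 ]
 [0.4335 0.2924 0.038 ]
 [0.5264 0.2745 0.038 ]
 [0.5603 0.4345 0.038 ]] [0.49650007 0.36372702 0.038     ]
0.16429417728958381 -101.3389857026001
0.0946207179892406 -10.918798177204266
0.16361374595385111 78.03064254355773
0.09641822595988758 168.6631392936427
front edge [0.19193582 0.98140746 0.44893545 0.37444755] 78.93422
```

Emit:
arm_command --pt "0 0 0 -0.1 0.2 2 -1" --pt "0 0 0 -0.1 0.4 5 -1" --pt "0 0 0 -0.1 0.4 8.5 -1" --pt "0 0 0 -0.1 0.4 12 -1" --pt "0 0 0 -0.1 0.4 15 -1" --pt "0 0 0 -0.1 0.4 16.5 -1" --pt "0 0 0 -0.1 0.4 16.9 -1" --pt "0 0 0 -0.1 0.4 16.9 -1"

```text
time_s: 2.2
tcp_pos: [0.6227, 0.2798, 0.0307]
ee_rot: [[0.217, 0.976, -0.002], [0.976, -0.217, -0.001], [-0.002, -0.001, -1.0]]
wrist_force: [0.1, 0.2, 0.1]
gripper_width: 1.004
gripper_force: 0.0
```

```bash
python3 - <<'E'
from h import *
delta([.6263,.2768,.03],78)
E
```

```text
t 2.2 tcp [0.6227 0.2798 0.0307] w 1.0037368022051165
rv [-0.001  0.002 -0.01 ] cm [-0.21  0.42  0.07]
```

Emit:
arm_command --pt "0 0 0 -0.2 0.4 0 -1" --pt "0 0 0 -0.2 0.4 0 -1" --pt "0 0 0 -0.2 0.4 0 1" --pt "0 0 0 -0.2 0.4 0 1" --pt "0 0 0 -0.2 0.4 0 1" --pt "0 0 0 -0.2 0.4 0 1" --pt "0 0 0 -0.2 0.4 0 1" --pt "0 0 0 -0.2 0.4 0 1"

```text
time_s: 2.87
tcp_pos: [0.6274, 0.2762, 0.0321]
ee_rot: [[0.219, 0.976, 0.0], [0.976, -0.219, -0.0], [-0.0, 0.0, -1.0]]
wrist_force: [-1.4, -0.3, 2.3]
gripper_width: 0.73
gripper_force: 29.6
```

Emit:
arm_command --pt "0 0 0 0 0 -0.5 1" --pt "0 0 0 0 0 -2 1" --pt "0 0 0 0 0 -4 1" --pt "0 0 0 0 0 -7 1" --pt "0 0 0 0 0 -10 1" --pt "0 0 0 0 0 -13 1" --pt "0 0 0 0 0 -15 1" --pt "0 0 0 0 0 -15 1"

```text
time_s: 3.53
tcp_pos: [0.63, 0.2773, 0.1879]
ee_rot: [[0.218, 0.976, 0.01], [0.976, -0.218, 0.005], [0.007, 0.008, -1.0]]
wrist_force: [1.1, 0.1, -0.4]
gripper_width: 0.729
gripper_force: 29.8
```

```bash
python3 - <<'E'
from h import *
import pickle
C={n:capture(n) for n in("top","wrist","side")}
pickle.dump(C,open("c2.pkl","wb"))
save(C["wrist"],"w2.png")
c=C["top"];im=c["pixels"]
a=cv2.resize(im[120:300,220:440],(560,458));cv2.imwrite("pics/t2.png",a)
s=C["side"];sc=cv2.resize(s["pixels"][115:215,250:370],(720,600),interpolation=cv2.INTER_CUBIC);cv2.imwrite("pics/s2.png",sc)
delta([.6,.28,.18],78)
E
```

```text
t 3.6833 tcp [0.6268 0.2758 0.1804] w 0.7315183061549859
rv [-0.002  0.001 -0.012] cm [-0.18 -2.7   0.05]
```

View pics/s2.png

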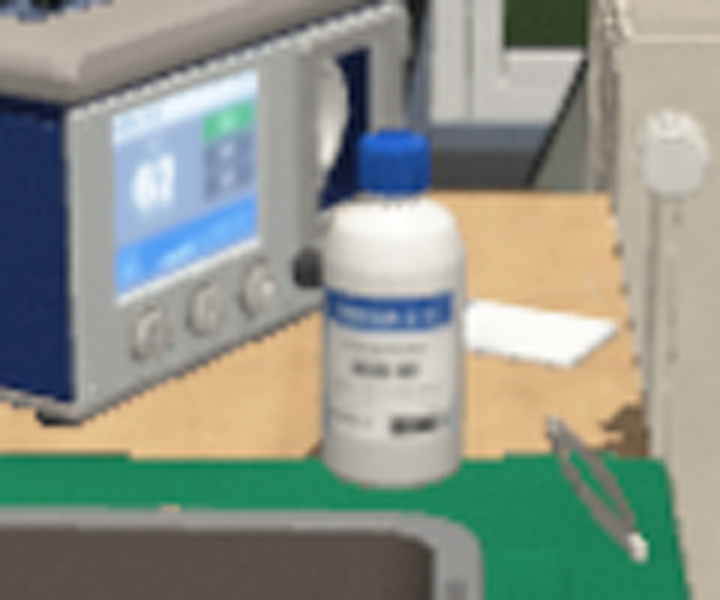

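View pics/w2.png

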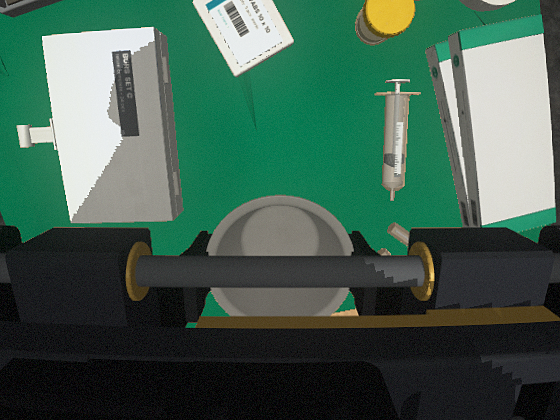

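The side crop shows the bottle's body from x=323 to 468 with its foot at y≈485. The wrist view shows the cup held level at (283,255). Next I'll fix the bottle axis and the target.

```bash
python3 - <<'E'
from h import *
import pickle
C=pickle.load(open("c2.pkl","rb"));c=C["top"];s=C["side"]
px=lambda x,y:[250+(x+.5)/6-.5,115+(y+.5)/6-.5]
o,d=ray(s,[px(395.5,400),px(395,160),px(395,131),px(395.5,487)])
for y in(.13,.14,.15): print("side x at y",y,[(o+k*((y-o[1])/k[1])).round(4) for k in d])
print("foot front",onz(s,[px(395.5,487)],0))
P=onz(c,[[388.8,240.2]],.138);print(P)
im=c["pixels"];hsv=cv2.cvtColor(im,cv2.COLOR_BGR2HSV)
b=((hsv[...,0]>100)&(hsv[...,0]<130)&(hsv[...,1]>130)).astype(np.uint8)*255
b[:,:370]=0;b[:,402]=0;b[:228]=0;b[255:]=0;b[:,402:]=0
ct=max(cv2.findContours(b,0,1)[0],key=cv2.contourArea);print(cv2.minEnclosingCircle(ct),cv2.boundingRect(ct))
# foot: project candidates' base circle, shoulder for comparison with top picture
for x,y in((.442,.139),(.448,.139),(.448,.135)):
    th=np.linspace(0,2*np.pi,60)
    for z,r in((0,.029),(.095,.029),(.138,.013)):
        q=proj(c,np.c_[x+r*np.cos(th),y+r*np.sin(th),0*th+z]);print((x,y),z,q.min(0).round(1),q.max(0).round(1))
E
```

```text
side x at y 0.13 [array([0.4425, 0.13  , 0.025 ]), array([0.4433, 0.13  , 0.1261]), array([0.4433, 0.13  , 0.138 ]), array([ 0.4422,  0.13  , -0.0131])]
side x at y 0.14 [array([0.4423, 0.14  , 0.0287]), array([0.4431, 0.14  , 0.129 ]), array([0.4432, 0.14  , 0.1407]), array([ 0.4421,  0.14  , -0.0092])]
side x at y 0.15 [array([0.4422, 0.15  , 0.0323]), array([0.4429, 0.15  , 0.1318]), array([0.443 , 0.15  , 0.1434]), array([ 0.4419,  0.15  , -0.0052])]
foot front [[ 4.41727089e-01  1.63044021e-01 -5.55111512e-17]]
[[0.44196783 0.13916289 0.138     ]]
((388.8333435058594, 240.1666717529297), 7.835198879241943) (381, 233, 16, 15)
(0.442, 0.139) 0 [361.4 232. ] [387.6 258.1]
(0.442, 0.139) 0.095 [369.2 227.4] [398.6 256.5]
(0.442, 0.139) 0.138 [382.  233.3] [395.8 247.1]
(0.448, 0.139) 0 [361.3 229.3] [387.5 255.4]
(0.448, 0.139) 0.095 [369.1 224.4] [398.4 253.5]
(0.448, 0.139) 0.138 [381.8 230.1] [395.7 243.9]
(0.448, 0.135) 0 [363.1 229.3] [389.3 255.4]
(0.448, 0.135) 0.095 [371.1 224.4] [400.4 253.4]
(0.448, 0.135) 0.138 [383.9 230.1] [397.8 243.9]
```

View pics/t2.png

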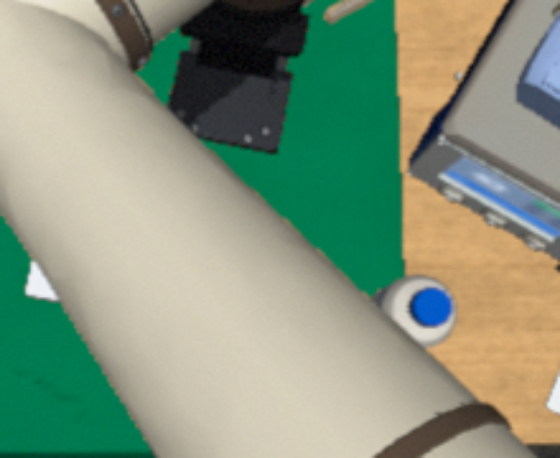

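The top view shows the forearm passing high over the area, with the bottle cap visible at crop (432,306). I take the bottle at (.442,.137) and the case at (.4965,.3645) with yaw −10.8°, which puts the cup target at about (.463,.2245).

```bash
python3 -c "
from h import *
delta([.4631,.2245,.18],76.6)"
```

```text
t 3.6833 tcp [0.6268 0.2758 0.1804] w 0.7315183061549859
rv [-0.002  0.001  0.013] cm [ -8.59 -14.84   0.08]
```

Emit:
arm_command --pt "0 0 0.013 -1 -1.6 0 1" --pt "0 0 0.013 -2.5 -4.3 0 1" --pt "0 0 0.013 -4.2 -7.3 0 1" --pt "0 0 0.013 -6 -10.3 0 1" --pt "0 0 0.013 -7.6 -13.1 0 1" --pt "0 0 0.013 -8.6 -14.8 0 1" --pt "0 0 0.013 -8.6 -14.8 0 1" --pt "0 0 0.013 -8.6 -14.8 0 1"

```text
time_s: 4.35
tcp_pos: [0.4631, 0.224, 0.1806]
ee_rot: [[0.231, 0.973, -0.002], [0.973, -0.231, -0.002], [-0.002, -0.001, -1.0]]
wrist_force: [0.5, -0.0, -1.0]
gripper_width: 0.732
gripper_force: 29.8
```

```bash
python3 -c "
from h import *
import pickle
c=capture('wrist');save(c,'w3.png')
pickle.dump(c,open('w3.pkl','wb'))
delta([.4631,.2245,.033],76.6)"
```

```text
t 4.4 tcp [0.4641 0.2245 0.1808] w 0.7302967806997143
rv [-0.001  0.001  0.001] cm [-1.000e-02 -9.000e-02  1.478e+01]
```

View pics/w3.png

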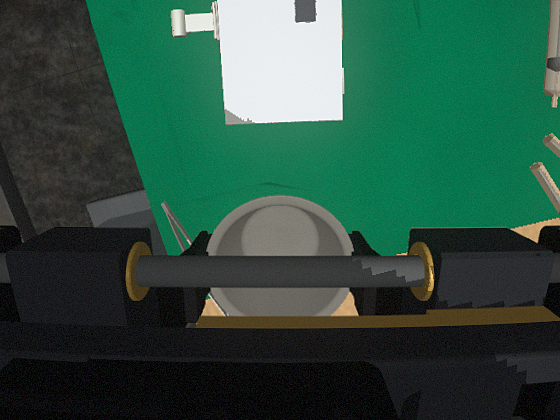

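The wrist view shows the case's near end edge from (225,125) to (343,121), with the tab roll at (179,23) and the cup held level. I'll measure that edge and descend.

```bash
python3 - <<'E'
from h import *
import pickle
c=pickle.load(open('w3.pkl','rb'))
hsv=cv2.cvtColor(c["pixels"],cv2.COLOR_BGR2HSV)
ng=(~((hsv[...,0]>60)&(hsv[...,0]<92)&(hsv[...,1]>120)))
L=onz(c,np.array([(u,np.flatnonzero(ng[:150,u])[-1]+.5) for u in range(232,338)]),.038)
v=cv2.fitLine(L[:,:2].astype(np.float32),2,0,.01,.01).ravel();print("end edge",v,np.degrees(np.arctan2(v[1],v[0])))
print("corners",onz(c,[[225,125],[343,122]],.038))
print("roll",onz(c,[[179,23]],.034))
R=onz(c,np.array([(np.flatnonzero(ng[r,300:360])[-1]+300.5,r) for r in range(5,110)]),.038)
v=cv2.fitLine(R[:,:2].astype(np.float32),2,0,.01,.01).ravel();print("rear edge",v,np.degrees(np.arctan2(v[1],v[0])))
E
```

```text
end edge [ 0.9804197  -0.19691932  0.4814051   0.28278893] -11.356867
corners [[0.43266258 0.29224232 0.038     ]
 [0.52893809 0.27193429 0.038     ]]
roll [[0.41706703 0.37948882 0.034     ]]
rear edge [0.18260261 0.9831868  0.5386338  0.3221521 ] 79.47861
```

Emit:
arm_command --pt "0 0 0 0 -0.1 1.5 1" --pt "0 0 0 0 -0.1 4 1" --pt "0 0 0 0 -0.1 7 1" --pt "0 0 0 0 -0.1 10 1" --pt "0 0 0 0 -0.1 12 1" --pt "0 0 0 0 -0.1 13.3 1" --pt "0 0 0 0 -0.1 13.8 1" --pt "0 0 0 0 -0.1 13.8 1"

```text
time_s: 5.07
tcp_pos: [0.4634, 0.2244, 0.0415]
ee_rot: [[0.232, 0.973, -0.003], [0.973, -0.232, -0.003], [-0.003, -0.002, -1.0]]
wrist_force: [-0.9, -0.5, -1.1]
gripper_width: 0.729
gripper_force: 29.8
```

Emit:
arm_command --pt "0 0 0 0 0 0.4 1" --pt "0 0 0 0 0 0.8 1" --pt "0 0 0 0 0 0.9 1" --pt "0 0 0 0 0 0.9 1"

```text
time_s: 5.4
tcp_pos: [0.4634, 0.225, 0.0349]
ee_rot: [[0.232, 0.973, 0.001], [0.973, -0.232, 0.0], [0.001, 0.0, -1.0]]
wrist_force: [-0.5, 0.8, -0.7]
gripper_width: 0.73
gripper_force: 29.8
```

Emit:
arm_command --pt "0 0 0 0 0 0.15 1" --pt "0 0 0 0 0 0.25 1" --pt "0 0 0 0 0 0.25 1"

```text
time_s: 5.65
tcp_pos: [0.4633, 0.2249, 0.0322]
ee_rot: [[0.232, 0.973, 0.0], [0.973, -0.232, 0.0], [0.0, 0.0, -1.0]]
wrist_force: [-0.0, -0.3, -0.4]
gripper_width: 0.729
gripper_force: 29.8
```

Emit:
arm_command --pt "0 0 0 0 0 0.1 1" --pt "0 0 0 0 0 0.1 1" --pt "0 0 0 0 0 0.1 1"

```text
time_s: 5.9
tcp_pos: [0.4634, 0.225, 0.032]
ee_rot: [[0.231, 0.973, 0.001], [0.973, -0.231, 0.0], [0.0, 0.0, -1.0]]
wrist_force: [-1.8, 0.2, 4.7]
gripper_width: 0.723
gripper_force: 29.5
```

Contact (+4.7 N). I'll release and rise.

Emit:
arm_command --pt "0 0 0 0 0 0 -1" --pt "0 0 0 0 0 0 -1" --pt "0 0 0 0 0 0 -1" --pt "0 0 0 0 0 0 -1" --pt "0 0 0 0 0 -2 -1" --pt "0 0 0 0 0 -5 -1" --pt "0 0 0 0 0 -9 -1" --pt "0 0 0 0 0 -13 -1"

```text
time_s: 6.57
tcp_pos: [0.4627, 0.2242, 0.1617]
ee_rot: [[0.232, 0.973, -0.002], [0.973, -0.232, -0.002], [-0.002, -0.001, -1.0]]
wrist_force: [1.0, 0.7, 0.1]
gripper_width: 0.998
gripper_force: 0.0
```

```bash
python3 -c "
from h import *
delta([.40,.32,.2],-11)
delta([.40,.32,.2],169)"
```

```text
t 6.5667 tcp [0.4627 0.2242 0.1617] w 0.9979508860072668
rv [1.000e-03 3.000e-03 1.529e+00] cm [ 7.86 -8.32 -3.83]
t 6.5667 tcp [0.4627 0.2242 0.1617] w 0.9979508860072668
rv [-3.000e-03  1.000e-03 -1.613e+00] cm [ 7.86 -8.32 -3.83]
```

Emit:
arm_command --pt "0 0 0 0 0 -2 -1" --pt "0 0 0.12 1 -1 -3.8 -1" --pt "0 0 0.24 2.2 -2.3 -3.8 -1" --pt "0 0 0.36 3.6 -3.6 -3.8 -1" --pt "0 0 0.48 5 -5 -3.8 -1" --pt "0 0 0.6 6.5 -6.6 -3.8 -1" --pt "0 0 0.72 7.9 -8.3 -3.8 -1" --pt "0 0 0.84 7.9 -8.3 -3.8 -1"

```text
time_s: 7.23
tcp_pos: [0.3995, 0.3231, 0.1989]
ee_rot: [[0.88, 0.474, 0.0], [0.474, -0.88, 0.001], [0.0, -0.001, -1.0]]
wrist_force: [-0.8, -0.5, -0.7]
gripper_width: 1.001
gripper_force: 0.0
```

Emit:
arm_command --pt "0 0 0.12 0 0 0 -1" --pt "0 0 0.24 0 0 0 -1" --pt "0 0 0.36 0 0 0 -1" --pt "0 0 0.48 0 0 0 -1" --pt "0 0 0.6 0 0 0 -1" --pt "0 0 0.69 0 0 0 -1" --pt "0 0 0.69 0 0 0 -1" --pt "0 0 0.69 0 0 0 -1"

```text
time_s: 7.9
tcp_pos: [0.4008, 0.3208, 0.1988]
ee_rot: [[0.982, -0.189, -0.0], [-0.189, -0.982, -0.0], [-0.0, 0.0, -1.0]]
wrist_force: [-0.3, 0.4, -0.6]
gripper_width: 1.001
gripper_force: 0.0
```

```bash
python3 -c "
from h import *
import pickle
C={n:capture(n) for n in('wrist','top','side')}
pickle.dump(C,open('c4.pkl','wb'))
w=C['wrist']['pixels'];t=cv2.resize(C['top']['pixels'][130:290,210:420],(551,420))
save(C['wrist'],'w4.png')
cv2.imwrite('pics/c4.png',cv2.resize(np.hstack([w,t]),(800,302)))
delta([.415,.380,.12],-10.8)"
```

```text
t 8.05 tcp [0.4008 0.3209 0.1989] w 1.0027398165168873
rv [ 0.     0.    -0.003] cm [ 0.27 -6.08  7.89]
```

View pics/c4.png

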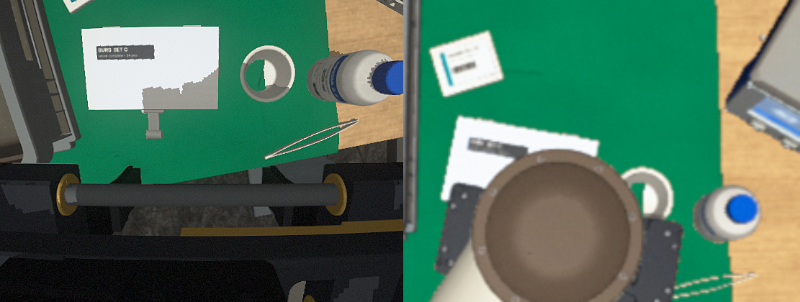

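The wrist half shows the case at (150,70), the cup standing upright at (268,73) and the bottle foot's near edge at about (308,80). I'll measure both gaps.

```bash
python3 - <<'E'
from h import *
import pickle
c=pickle.load(open('c4.pkl','rb'))['wrist']
hsv=cv2.cvtColor(c["pixels"],cv2.COLOR_BGR2HSV)
ng=(~((hsv[...,0]>60)&(hsv[...,0]<92)&(hsv[...,1]>120))).astype(np.uint8)*255
def blob(x0,y0,x1,y1):
    q=np.zeros_like(ng);q[y0:y1,x0:x1]=ng[y0:y1,x0:x1]
    return max(cv2.findContours(q,0,cv2.CHAIN_APPROX_NONE)[0],key=cv2.contourArea)
cup=blob(325,50,418,145);h=cv2.convexHull(cup)
e=cv2.fitEllipse(h);print("cup bbox",cv2.boundingRect(cup),e,onz(c,[e[0]],.037))
p=onz(c,h[:,0],.037);print(cv2.minEnclosingCircle(p[:,:2].astype(np.float32)))
b=blob(418,50,520,160);print("bottle",cv2.boundingRect(b))
th=np.linspace(0,2*np.pi,90)
for y in(.133,.135,.137,.139,.141):
    q=proj(c,np.c_[.4423+.029*np.cos(th),y+.029*np.sin(th),0*th]);print(y,q[:,0].min().round(1), "rows",q[:,1].min().round(1),q[:,1].max().round(1))
m=np.zeros_like(ng);m[20:160,105:315]=ng[20:160,105:315]
E1=onz(c,np.array([(np.flatnonzero(m[r,:315])[-1]+.5,r) for r in range(50,140)]),.038)
v=cv2.fitLine(E1[:,:2].astype(np.float32),2,0,.01,.01).ravel();print("end edge",v)
x,y,w,h=cv2.boundingRect(blob(195,150,235,195));t=blob(195,172,235,195);print("rollbox",cv2.boundingRect(t)); r=cv2.boundingRect(t);print(onz(c,[[r[0]+r[2]/2-.5,r[1]+r[3]/2-.5]],.033))
E
```

```text
cup bbox (333, 63, 77, 80) ((371.1045837402344, 102.09300231933594), (76.168212890625, 80.41646575927734), 25.798065185546875) [[0.46439922 0.22498467 0.037     ]]
((0.4636985659599304, 0.22485053539276123), 0.03461644798517227)
bottle (426, 50, 94, 110)
0.133 425.3 rows 79.8 138.6
0.135 423.4 rows 80.2 139.0
0.137 421.5 rows 80.5 139.3
0.139 419.5 rows 80.8 139.7
0.141 417.6 rows 81.2 140.0
end edge [ 0.98115283 -0.19323324  0.48135915  0.2830115 ]
rollbox (202, 172, 24, 21)
[[0.42029914 0.37882961 0.033     ]]
```

Cup gaps are about 26 mm and 29–31 mm, equal within measuring error, and it is upright. Now the tab.

Emit:
arm_command --pt "0 0 0 0.2 -2 1 -1" --pt "0 0 0 0.4 -4.5 3 -1" --pt "0 0 0 0.4 -6 6 -1" --pt "0 0 0 0.4 -6 9 -1" --pt "0 0 0 0.4 -6 11.5 -1" --pt "0 0 0 0.4 -6 13 -1" --pt "0 0 0 0.4 -6 13 -1" --pt "0 0 0 0.4 -6 13 -1"

```text
time_s: 8.72
tcp_pos: [0.4162, 0.3789, 0.0685]
ee_rot: [[0.982, -0.191, -0.001], [-0.191, -0.982, -0.002], [-0.0, 0.002, -1.0]]
wrist_force: [-0.3, -0.2, 0.4]
gripper_width: 1.003
gripper_force: 0.0
```

```bash
python3 -c "
from h import *
delta([.4165,.3795,.035],-10.8)"
```

```text
t 8.7167 tcp [0.4162 0.3789 0.0685] w 1.0032275984113739
rv [ 0.002  0.    -0.003] cm [ 0.01 -0.07  3.35]
```

Emit:
arm_command --pt "0 0 0 0 0 1.5 -1" --pt "0 0 0 0 0 2.8 -1" --pt "0 0 0 0 0 3.3 -1" --pt "0 0 0 0 0 3.3 -1" --pt "0 0 0 0 0 3.3 0" --pt "0 0 0 0 0 3.3 0.3" --pt "0 0 0 0 0 3.3 0.3" --pt "0 0 0 0 0 3.3 0.3"

```text
time_s: 9.38
tcp_pos: [0.4166, 0.3795, 0.0369]
ee_rot: [[0.981, -0.192, 0.001], [-0.192, -0.981, 0.001], [0.001, -0.002, -1.0]]
wrist_force: [0.0, 1.0, 0.3]
gripper_width: 0.78
gripper_force: 0.0
```

Emit:
arm_command --pt "0 0 0 0 0 0 1" --pt "0 0 0 0 0 0 1" --pt "0 0 0 0 0 0 1" --pt "0 0 0 0 0 0 1" --pt "0 0 0 0 0 0 1"

```text
time_s: 9.8
tcp_pos: [0.4163, 0.379, 0.036]
ee_rot: [[0.981, -0.192, -0.0], [-0.192, -0.981, -0.0], [-0.0, 0.0, -1.0]]
wrist_force: [-0.5, 0.2, -1.2]
gripper_width: 0.402
gripper_force: 0.0
```

```bash
python3 - <<'E'
from h import *
s=sense();R=s["ee_rot"];print(s["tcp_pos"],s["wrist_force"],s["gripper_width"])
a=np.radians(-10.8);cx=np.array([np.cos(a),np.sin(a),0])
for d in (5,10,15,20,25,30,35,40,45,50,55,60):
    t=np.radians(d)
    f=lambda t:np.array([-.133*np.cos(t)+.009*np.sin(t),.133*np.sin(t)+.009*np.cos(t)])
    q=f(t)-f(0);w=cx*q[0]+[0,0,q[1]];print(d,(100*R.T@w).round(2))
E
```

```text
[0.41627674 0.37900392 0.03603493] [-0.50738467  0.1861276  -1.17036933] 0.40177046092990476
5 [ 0.13 -0.   -1.16]
10 [ 0.36 -0.   -2.3 ]
15 [ 0.69 -0.   -3.41]
20 [ 1.11 -0.   -4.49]
25 [ 1.63 -0.01 -5.54]
30 [ 2.23 -0.01 -6.53]
35 [ 2.92 -0.01 -7.47]
40 [ 3.69 -0.02 -8.34]
45 [ 4.53 -0.02 -9.14]
50 [ 5.44 -0.02 -9.87]
55 [  6.41  -0.03 -10.51]
60 [  7.43  -0.03 -11.07]
```

Not closed on the roll yet; I'll keep closing.

Emit:
arm_command --pt "0 0 0 0 0 0 1" --pt "0 0 0 0 0 0 1" --pt "0 0 0 0 0 0 1" --pt "0 0 0 0 0 0 1" --pt "0 0 0 0 0 0 1" --pt "0 0 0 0 0 0 1"

```text
time_s: 10.3
tcp_pos: [0.4165, 0.3797, 0.0362]
ee_rot: [[0.982, -0.191, 0.001], [-0.191, -0.982, 0.001], [0.001, -0.001, -1.0]]
wrist_force: [-0.5, 1.8, 0.1]
gripper_width: 0.225
gripper_force: 30.0
```

Pinched (about 20 mm). Now along the arc.

Emit:
arm_command --pt "0 0 0 0.05 0 -0.5 1" --pt "0 0 0 0.13 0 -1.16 1" --pt "0 0 0 0.24 0 -1.73 1" --pt "0 0 0 0.36 0 -2.3 1" --pt "0 0 0 0.52 0 -2.86 1" --pt "0 0 0 0.69 0 -3.41 1" --pt "0 0 0 0.69 0 -3.41 1" --pt "0 0 0 0.69 0 -3.41 1"

```text
time_s: 10.97
tcp_pos: [0.4232, 0.3777, 0.0705]
ee_rot: [[0.981, -0.192, 0.0], [-0.192, -0.981, 0.001], [0.0, -0.001, -1.0]]
wrist_force: [2.0, 2.6, -2.0]
gripper_width: 0.225
gripper_force: 30.0
```

Emit:
arm_command --pt "0 0 0 0.2 0 -0.55 1" --pt "0 0 0 0.42 0 -1.08 1" --pt "0 0 0 0.67 0 -1.6 1" --pt "0 0 0 0.94 0 -2.13 1" --pt "0 0 0 1.23 0 -2.63 1" --pt "0 0 0 1.54 0 -3.12 1" --pt "0 0 0 1.88 0 -3.6 1" --pt "0 0 0 2.23 0 -4.06 1"

```text
time_s: 11.63
tcp_pos: [0.4452, 0.3732, 0.1112]
ee_rot: [[0.981, -0.192, -0.0], [-0.192, -0.981, -0.0], [-0.0, 0.0, -1.0]]
wrist_force: [1.0, 1.9, -2.4]
gripper_width: 0.226
gripper_force: 30.0
```

Emit:
arm_command --pt "0 0 0 0.37 0 -0.45 1" --pt "0 0 0 0.77 0 -0.87 1" --pt "0 0 0 1.18 0 -1.28 1" --pt "0 0 0 1.61 0 -1.67 1" --pt "0 0 0 2.06 0 -2.05 1" --pt "0 0 0 2.52 0 -2.4 1" --pt "0 0 0 3 0 -2.73 1" --pt "0 0 0 3.49 0 -3.04 1"

```text
time_s: 12.3
tcp_pos: [0.4797, 0.3671, 0.1416]
ee_rot: [[0.981, -0.192, 0.001], [-0.192, -0.981, 0.001], [0.0, -0.001, -1.0]]
wrist_force: [0.4, 4.2, -1.4]
gripper_width: 0.224
gripper_force: 30.0
```

Emit:
arm_command --pt "0 0 0 0.5 0 -0.29 1" --pt "0 0 0 1.02 0 -0.56 1" --pt "0 0 0 1.02 0 -0.56 1" --pt "0 0 0 1.02 0 -0.56 1" --pt "0 0 0 1.02 0 -0.56 1" --pt "0 0 0 1.02 0 -0.56 1"

```text
time_s: 12.8
tcp_pos: [0.4892, 0.3653, 0.1469]
ee_rot: [[0.982, -0.191, 0.001], [-0.191, -0.982, 0.001], [0.0, -0.001, -1.0]]
wrist_force: [0.5, 4.8, -1.0]
gripper_width: 0.224
gripper_force: 30.0
```

```bash
python3 - <<'E'
from h import *
import pickle
s=sense();p=s["tcp_pos"];a=np.radians(-10.8);cx=np.array([np.cos(a),np.sin(a),0])
d=(p-np.array([.4165,.3797,.0362]));q=np.array([d@cx-.133,d[2]+.009])
print(p,s["wrist_force"],s["gripper_width"],"angle",np.degrees(np.arctan2(q[1],-q[0])-np.arctan2(.009,.133)),np.hypot(*q),np.hypot(.133,.009))
C={n:capture(n) for n in('wrist','top','side')};pickle.dump(C,open('c5.pkl','wb'))
w=C['wrist']['pixels'];t=cv2.resize(C['top']['pixels'][130:290,210:420],(551,420))
cv2.imwrite('pics/c5.png',cv2.resize(np.hstack([w,t]),(800,302)))
E
```

```text
[0.48922151 0.36530282 0.14691806] [ 0.50063873  4.77813812 -1.00522923] 0.22404324494617198 angle 59.94406638606825 0.1334089653657803 0.1333041634758645
```

View pics/c5.png

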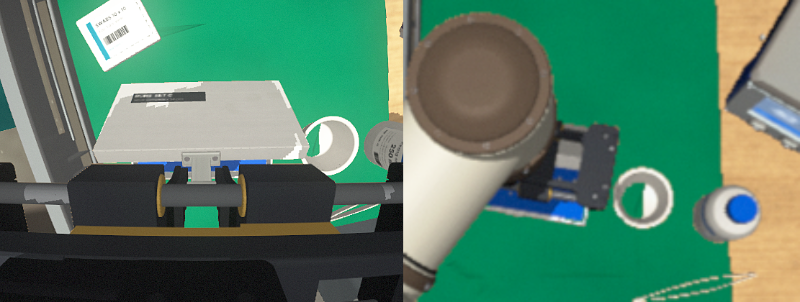

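The lid stands at about 60° by arc geometry (radius 133.4 mm against 133.3 mm, so the case hasn't slid). The cup is upright at (642,197), with the bottle unmoved at (740,208). Handing in.

```bash
python3 -c "
from h import *
print(finish_job())"
```

```text
the job is handed in; nothing more can be done
None
```

The job is handed in: the steel cup stands upright and released between the case and the bottle, with gaps of about 26 mm and 29–31 mm (equal within measuring error). The lid is held at about 60°, and the case and bottle show no visible movement.

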